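# Time and pin the bagging machine's drive pulley

## Robot

A 6-joint arm with a two-finger parallel gripper is mounted at the origin on the work surface. World frame = base frame: x ahead of the robot, y to its left, z up, the work surface at z = 0. Lengths are in m, angles in rad, forces in N, time in s.
With the tool pointing down it reaches from about 0.3 to 0.775 m from the base axis. Payload 14.6 kg.
Tool frame: the origin (TCP) lies midway between the tips of the shut fingers; the grasp point (between the pads) lies robot.grip_depth behind it (robot.grip_depth is the distance from the TCP to the grasp point, in m); z points along the fingers, y is the line along which they close (so a half turn about z gives the same grasp; the last joint's range is limited). The gripper opens to 85 mm and grips with 20 to 120 N. Pads are 22 mm wide; open, the fingers measure 114 mm over their backs; the gripper's body (76 mm by 85 mm) begins 54 mm behind the grasp point. The pads swing forward as they close: fully open they stand 13 mm farther back than shut.
Start: joints at [1.139, 0.3, 1.521, -0, 1.321, -0.067], TCP at [0.196, 0.514, 0.231] pointing down, gripper open.
Joint ranges: [-3.03, 3.03], [-0.79, 2.21], [0.23, 2.52], [-1.04, 4.18], [0, 3.07], [-2.55, 2.55]. Speed limits (rad/s): [2.22, 2.22, 2.57, 3.14, 3.14, 3.14].

## Interface

Orientations are given as a unit quaternion [x, y, z, w].
In Python, from cell import robot gives the robot as it stands. The module is installed in compiled form; this text tells all that it offers.
- The arm moves only by the tool servo_tool, never from a script. Its arguments are lists of equal length, an entry for each row: "travel": the shift along the tool's x, y, z in cm, a list of three; "angular": the turn, a rotation vector about the tool's x, y, z in degrees, a list of three; "gripper": the opening, from 0 (shut) to 1 (fully open). In form: {"travel": [[dx, dy, dz], ...], "angular": [[ax, ay, az], ...], "gripper": [gripper, ...]}. A call has 1 to 12 rows; each row is the pose to reach, as a shift and turn from the pose commanded when the call began, along the tool's axes at that moment; what a row does not reach only later rows make up. A row lasts 1/8 s, in which the tool goes at most 62.5 mm and 10.7 degrees, less where a joint would pass 70% of its speed; a pose out of reach is approached as far as the arm can. A call with a gripper value outside its range is refused whole. The fingers move at their own pace and stop on an object; "grip_force" is the grip in N (left out, the last holds). Time passes only in rows, so rows that repeat a pose let the fingers close. It gives the time, the measured TCP pose, the force, the opening and the grip force at its end, in the units of the state.
- robot.state(): the state, without advancing time (a new reading comes with each control period).
- robot.read_camera(name): name is "side" or "top"; returns the picture (400x640x3 uint8, red, green, blue); there is no depth.
- robot.camera_model(name): a dict with "mtx" (3x3 intrinsics, pixels), "k1" (the pictures are not rectified: a ray, as slopes to the right and down, at radius r is drawn at 1 + k1 r^2 times it, then the intrinsics apply), "world_to_cam" (4x4, takes a point from world to camera coordinates). Camera axes: x right, y down, z forward; pixel columns grow to the right and rows downward; lengths in m; the calibration is good to about 2 mm. A picture is of the moment at which its call begins. camera_model takes no time and is no camera call.
- robot.finish_job(): hands the job in; it is judged then, once.
Trained networks look in the newest picture that a camera, given by its name, has taken for a name from the list of things; names that differ only in an ending like _2 or _b are one class to them, and where a whole thing is asked for, a point or a joint stands for the part that bears it (a point fixed in the world has none). Each returns a list of dicts, best first, with "p" (0 to 1); they miss things now and then, are a little off and sometimes report something else, mostly with a low value. They report only what shows in the picture. A call takes as long as a camera call. They do not tell look-alikes from the thing itself.
- robot.silhouettes(label, camera): "pixels" (400x640 bool, what is visible of it) and "xy" ([column, row] in pixels, amid what is visible of it).
The state is a dict: "time_s": time; "joint_positions": joint angles; "joint_vel": joint speeds; "tau": joint torques, N m; "ee_pos": TCP position; "eef_rot": TCP orientation; "wrist_force": force on the tool from outside, world axes, zero at the start; "torque": the same for the moment, N m; "width": finger opening in m; "gripper_force": force on a finger pad.
Only numpy, scipy, OpenCV 4.12 (cv2) and the standard library are available. Lean on these libraries where they do the work, as an engineer would, in place of code of your own. Each camera call takes 0.05 s, during which the arm holds its last target. There are 200 camera calls.

## Task

Take the long straight timing pin from the white holder and stand it in the hole in the pulley's lug. Then take the pulley by its rim and turn it slowly until its mark faces the pointer and the pin drops fully home, locking it; stop as soon as you feel it catch, never force the pulley against the pin, and let go. Do not turn the pulley by the pin, and leave everything else as it is.

Things in the scene. Friction and masses are not known exactly. Their poses are not given: they have to be found in the camera images.
- drive: Fixed grey base plate of the drive unit, 260 x 230 x 15 mm; origin on the pulley's vertical axis at table height, z up, x from the axis towards the fixed pointer. On it lies a flat square aluminium deck (196 mm, top z 35 mm); the pulley turns 2 mm above the deck.
- pulley_center (a point): Fixed point on the pulley's axis, level with the rim's top (z 67 mm). Aluminium pulley: upright ring wall, radius 60 mm outside, 51 mm inside (9 mm thick), z 37 to 67 mm, to be pinched from above with one finger inside; hub radius 18 mm (top z 64 mm), three flat spokes inside (tops z 45 mm). Turning it takes about 4 N at the rim; it stays where it is left.
- rim_mark (a point): Engraved dark mark on the top of the rim wall, in line with the lug; 55.5 mm from the axis, z 67 mm; turns with the pulley. The mark continues on the outer end of the lug. Once the pin is in, more than 15 N between pulley and pin would mark them (roughly 8 N at the rim beyond what turning takes), and so would pressing the pin onto the lug with more than 25 N while putting it in.
- pointer_tip (a point): Tip of the fixed steel pointer on the base, 99 mm from the pulley's axis, z 55 mm; it points at the axis.
- pulley (a joint): Angle of the pulley (rad), counter-clockwise from above positive, 0 when the mark points exactly at the pointer. Starts at 0.6 to 1.1, so turn it clockwise. The deck's bore, into which the pin drops, is in line with the pointer only within 0.06 rad either way: the exact place is where the pin drops and the pulley locks.
- index_hole (a point): Mouth of the index hole, in the top of the flat lug (36 x 34 x 14 mm, top z 51 mm) that sticks out of the pulley at the mark; 76 mm from the axis. The hole goes straight through, 13.5 mm wide, 2 mm chamfer. A pin put in it stands with its nose on the deck (z 35 mm), its collar 16 mm above the lug.
- pin_grip (a point): Loose steel timing pin, 78 mm long, about 130 g, upright in one of the holder's two holes. This point: on its axis in the knob, 58 mm above the nose (z 66 mm at the start). From the nose up: shank 12 mm wide, 32 mm long (nose chamfered to 8 mm), collar 22 mm wide, 5 mm thick, plain cylindrical knob 18 mm wide, 41 mm long.
- pin_tip (a point): Centre of the nose (lower end) of the timing pin; z axis up to the knob. The deck's bore: 13.5 mm wide, 2 mm chamfer, 20 mm deep, 76 mm from the axis. The pin drops into it by its own weight once lug hole and bore are within about 1.5 mm; fully home its collar lies on the lug and the nose is at z 19 mm.
- holder: Fixed white plastic holder block, 50 x 110 x 40 mm, origin at the centre of its underside; its two through holes (15 mm wide) lie 30 mm either side along its y axis. Lift a pin at least 35 mm to clear it.
- spare: Another loose steel pin in the other hole of the holder, with a ball head and only 57 mm long: not to be used. Origin at its lower end.
- wrench: Loose wrench 170 mm long lying on the table; bystander.
- bearing: Loose steel bearing ring, 52 mm outside, 14 mm high; bystander.
- driver: Loose screwdriver 180 mm long; bystander.
- sanitiser: Loose white bottle, 64 mm across, 160 mm high, origin at its underside; bystander.
Mind the look-alikes: they are no part of the job. What is shaped like the part that bears pin_grip but orange or yellow is not meant.

How it is judged:
By the outcome, as a careful person would: the job done as asked, in the order asked, and still so for the second after the job is handed in, with the robot touching nothing.
It also fails if it takes over 64 s, if anything falls off the work surface, if the arm or the gripper's body presses on something with over 40 N, if the wrist force passes 120 N, or if a joint passes its speed limit or range.

## Working session

There is one attempt and no reset: what is moved stays moved. The work goes in short steps, Python scripts to look and compute and a tool call to move; the robot and the scene stay as the last step left them, time stands still between calls to the robot, and variables do not carry over. Pictures are saved under pics/ and viewed, at most 10 in all, crops included, and the job is handed in when it is done.

Besides the shell and the picture viewer there is one more tool, called after "Request:" as name(argument=value, ...) on one line, values as JSON. servo_tool: Moves the arm, as the interface text tells. Its arguments: {"type":"object","properties":{"travel":{"type":"array","items":{"type":"array","items":{"type":"number"}}},"angular":{"type":"array","items":{"type":"array","items":{"type":"number"}}},"gripper":{"type":"array","items":{"type":"number"}},"grip_force":{"type":"number"}},"required":["travel","angular","gripper"]}

```bash
mkdir -p pics
python3 - <<'E'
from cell import robot
import cv2,numpy as np
print(robot.state(), robot.grip_depth)
ims=[]
for c in("side","top"):
    im=robot.read_camera(c); cv2.imwrite(f"pics/{c}0.png",im[:,:,::-1])
    m=robot.camera_model(c); print(c,m)
    for n in("pin_grip","pulley","holder","spare","rim_mark","index_hole","pointer_tip","sanitiser","drive"):
        try:
            print(n,[(round(d["p"],2),np.round(d["xy"]).tolist(),int(d["pixels"].sum())) for d in robot.silhouettes(n,c)])
        except Exception as e: print(n,e)
E
```

```text
{'time_s': 0.0, 'joint_positions': array([ 1.13939521e+00,  3.00451922e-01,  1.52162865e+00, -1.79363495e-05,
        1.32067325e+00, -6.66436711e-02]), 'joint_vel': array([-0.00194091, -0.00126031,  0.00109913,  0.00137213,  0.00086414,
       -0.0016997 ]), 'tau': array([ 5.24668940e-04, -5.43506026e+01, -3.61788654e+01, -9.03414320e-05,
        4.05607367e-03, -3.10734197e-05]), 'ee_pos': array([0.19612356, 0.51358058, 0.23071171]), 'eef_rot': array([ 1.81367139e-01,  9.83415286e-01, -5.64816369e-04, -1.34668947e-04]), 'wrist_force': array([-0.23504088,  0.08275859, -0.25284953]), 'torque': array([ 0.01762639,  0.04647604, -0.01104401]), 'gripper_force': 0.0, 'width': 0.08584068566636992} 0.0187
side {'mtx': array([[422.98404997,   0.        , 317.20803887],
       [  0.        , 422.98404997, 206.08002391],
       [  0.        ,   0.        ,   1.        ]]), 'k1': -0.07419792836595372, 'world_to_cam': array([[ 0.91732787, -0.39801621, -0.00962657, -0.48717968],
       [-0.29004342, -0.65152307, -0.70099394,  0.23851851],
       [ 0.27273501,  0.6458334 , -0.71310226,  0.95186444
[... 730 characters left out ...]
2551478, -0.9996712 ,  0.00254642,  0.02498509],
       [-0.97366145,  0.02427346, -0.22670286,  0.54225533],
       [ 0.22656651, -0.00826362, -0.97396064,  1.13013716],
       [ 0.        ,  0.        ,  0.        ,  1.        ]])}
pin_grip [(0.62, [406.0, 215.0], 65), (0.54, [414.0, 243.0], 51), (0.17, [334.0, 192.0], 2404)]
pulley [(0.65, [333.0, 200.0], 903)]
holder [(0.73, [408.0, 221.0], 624), (0.19, [178.0, 266.0], 673)]
spare []
rim_mark [(0.87, [336.0, 208.0], 709)]
index_hole [(0.69, [337.0, 201.0], 774), (0.54, [334.0, 196.0], 3155)]
pointer_tip [(0.93, [337.0, 196.0], 2742)]
sanitiser [(0.88, [176.0, 265.0], 586)]
drive [(0.56, [334.0, 195.0], 3076), (0.55, [336.0, 202.0], 804)]
```

Run:
```python
import cv2
a=cv2.imread("pics/side0.png")[150:390,230:470]; cv2.imwrite("pics/s1.png",cv2.resize(a,None,fx=2.5,fy=2.5,interpolation=2))
b=cv2.imread("pics/top0.png")[130:290,260:470]; cv2.imwrite("pics/t1.png",cv2.resize(b,None,fx=3.6,fy=3.6,interpolation=2))
```

```text
(no output)
```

View pics/s1.png

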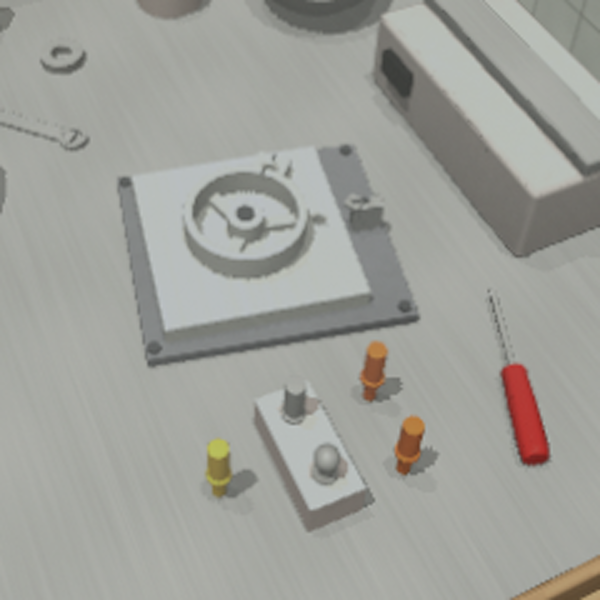

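View pics/t1.png

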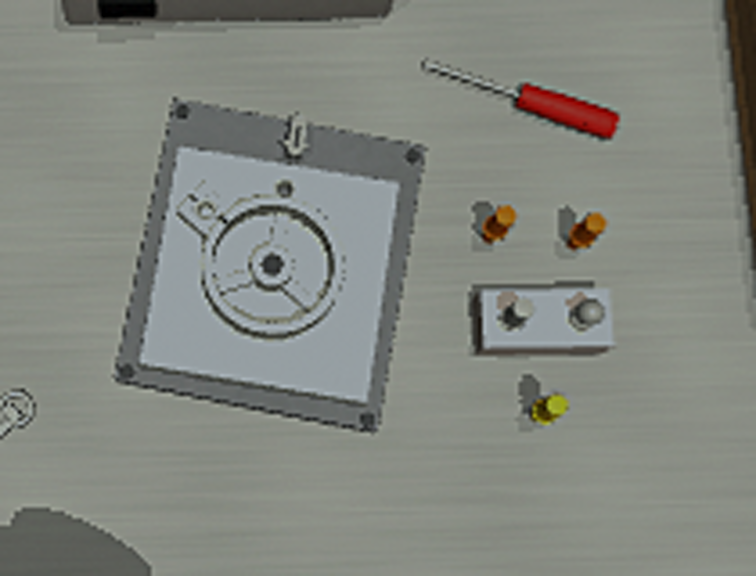

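View pics/side0.png

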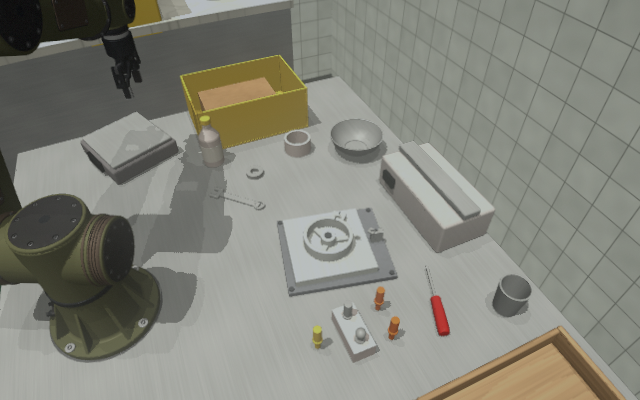

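The view shows, in full-image side pixels, a grey cylindrical knob in the holder at (348,308), which is the wanted pin. The look-alikes are the ball-head spare at (361,333), orange pins at (380,298) and (394,325), and a yellow pin at (317,336). In the top view the pin is at about (404,216), the pulley centre (335,203), the lug hole (317,188), the pointer tip (341,173) and the spare (423,217).

```bash
cat > h.py <<'E'
from cell import robot
import numpy as np, cv2
def P(cam,uv,z):
    m=robot.camera_model(cam);K=m["mtx"];T=m["world_to_cam"]
    d=cv2.undistortPoints(np.array([[uv]],float),K,np.array([m["k1"],0,0,0,0]))[0,0]
    R=T[:3,:3];c=-R.T@T[:3,3];r=R.T@np.array([d[0],d[1],1]);return (c+r*(z-c[2])/r[2])[:2]
def pix(cam,p):
    m=robot.camera_model(cam);T=m["world_to_cam"]
    return cv2.projectPoints(np.array([p],float),cv2.Rodrigues(T[:3,:3])[0],T[:3,3],m["mtx"],np.array([m["k1"],0,0,0,0]))[0][0,0]
S=lambda x,y:(230+(x+.5)/2.5-.5,150+(y+.5)/2.5-.5)
T=lambda x,y:(260+(x+.5)/3.6-.5,130+(y+.5)/3.6-.5)
E
python3 - <<'E'
from h import *
a=lambda n,v:print(n,np.round(np.array(v)*1000,1).tolist())
ds=[P("side",S(*c),.035) for c in((133,177),(318,148),(371,297),(166,333))]
dt=[P("top",T(*c),.035) for c in((177,148),(400,182),(370,403),(140,365))]
a("deck s",ds);a("c",np.mean(ds,0));a("deck t",dt);a("c",np.mean(dt,0))
a("hub s",P("side",S(245,213),.064));a("hub t",P("top",T(272,264),.064))
a("ptr t",P("top",T(293,156),.055));a("bore t",P("top",T(285,188),.035))
a("hole t",P("top",T(206,210),.051)); a("hole s",P("side",S(278,170),.051))
a("pin s top",P("side",S(295,385),.086));a("pin t top",P("top",T(524,306),.086))
a("ball s",P("side",S(327,457),.056))
a("hold t",[P("top",T(*c),.04) for c in((482,289),(610,288),(614,347),(482,350))])
for m in ("top","side"):
  d=max(robot.silhouettes("holder",m),key=lambda d:d["p"]);
E
```

```text
deck s [[462.8, 65.1], [656.9, 24.5], [613.4, -168.6], [423.5, -128.3]]
c [539.2, -51.8]
deck t [[649.2, 26.7], [613.3, -167.2], [420.7, -130.8], [457.8, 62.3]]
c [535.3, -52.3]
hub s [538.1, -49.1]
hub t [536.1, -51.0]
ptr t [633.2, -73.2]
bore t [610.4, -66.7]
hole t [588.0, 3.0]
hole s [597.4, -0.2]
pin s top [490.8, -251.6]
pin t top [490.8, -254.4]
ball s [494.1, -306.4]
hold t [[515.2, -230.9], [513.4, -340.1], [462.5, -338.8], [462.6, -227.2]]
```

Run:
```python
import cv2,numpy as np
a=cv2.imread("pics/side0.png")
A=cv2.resize(a[200:250,290:390],None,fx=8,fy=8,interpolation=2)[:,:800]
b=cv2.imread("pics/top0.png")
B=cv2.resize(b[165:235,300:435],None,fx=5.9,fy=5.9,interpolation=2)[:,:800][:200*2]
C=np.zeros((600,800,3),np.uint8)
A=cv2.resize(a[205:240,315:390],None,fx=6,fy=6,interpolation=2); D=cv2.resize(a[295:345,335:375],None,fx=5,fy=5,interpolation=2)
E=cv2.resize(b[170:235,300:365],None,fx=5,fy=5,interpolation=2);F=cv2.resize(b[200:235,388:435],None,fx=7,fy=7,interpolation=2)
for (x,y),i in(((0,0),A),((500,0),D),((0,260),E),((400,300),F)): C[y:y+i.shape[0],x:x+i.shape[1]]=i
cv2.imwrite("pics/c2.png",C)
```

```text
(no output)
```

View pics/c2.png

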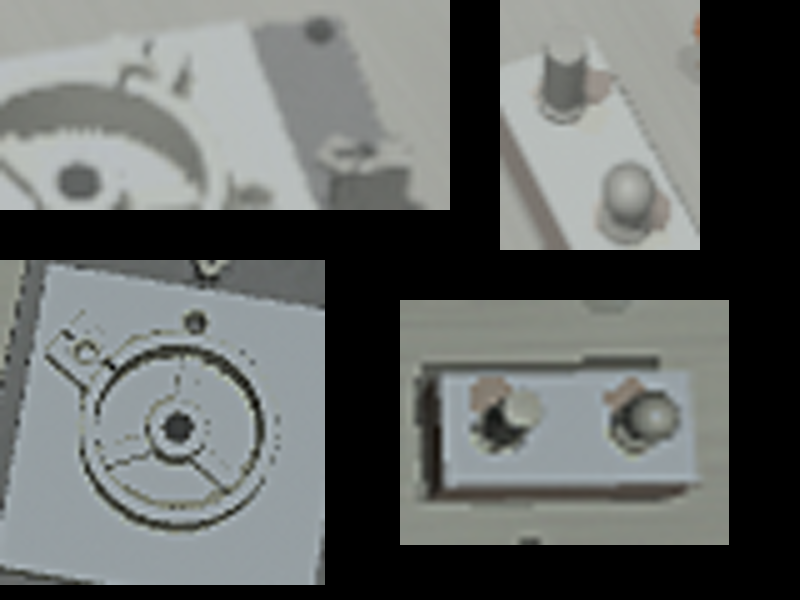

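Run:
```python
from h import *
for uv in((337,217),(339,217),(337.5,216)): 
    q=P("side",uv,.051); v=q-[.5375,-.050]; print(uv,q,np.hypot(*v),np.degrees(np.arctan2(v[1],v[0])))
for an in(40,43,46,49):
    p=np.r_[np.array([.537,-.0505])+.076*np.array([np.cos(np.radians(an)),np.sin(np.radians(an))]),.051]
    print(an,p,pix("side",p),pix("top",p))
def wide(cx,cy,ang,z):pass
im=cv2.imread("pics/side0.png")[205:232,322:358]
cv2.imwrite("pics/c3.png",cv2.resize(im,None,fx=20,fy=20,interpolation=cv2.INTER_CUBIC))
```

```text
(337, 217) [0.58935162 0.00604577] 0.07635259825177919 47.22605819190297
(339, 217) [0.5940178  0.00396971] 0.07814724684412588 43.67886600547852
(337.5, 216) [0.5920189  0.00869096] 0.08010579689768905 47.11053250601856
40 [ 0.59521938 -0.00164814  0.051     ] [340.37692959 218.33358635] [318.30177453 185.67008272]
43 [0.59258288 0.00133188 0.051     ] [338.93769686 217.85860421] [317.36094744 186.51658175]
46 [0.58979404 0.00416982 0.051     ] [337.47144687 217.43962121] [316.46647984 187.41048618]
49 [0.58686049 0.00685793 0.051     ] [335.98173015 217.07746773] [315.62082769 188.34949246]
```

View pics/c3.png

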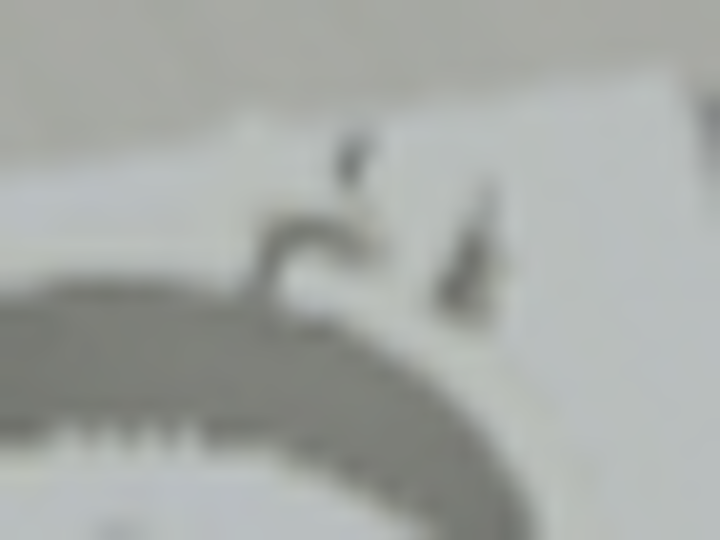

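```bash
cat >> h.py <<'E'
from scipy.spatial.transform import Rotation as R
def go(pos,yang):
    s=robot.state();q=R.from_quat(s["eef_rot"])
    a=np.radians(yang);y=np.array([np.cos(a),np.sin(a),0]);z=np.array([0,0,-1.]);x=np.cross(y,z)
    g=R.from_matrix(np.c_[x,y,z]);g2=R.from_matrix(np.c_[-x,-y,z])
    d=(q.inv()*g).as_rotvec(degrees=True);d2=(q.inv()*g2).as_rotvec(degrees=True)
    if np.linalg.norm(d2)<np.linalg.norm(d):d=d2
    print("travel",np.round(q.inv().apply(np.array(pos)-s["ee_pos"])*100,2).tolist(),"ang",np.round(d,2).tolist(),"t",round(s["time_s"],2))
E
python3 - <<'E'
from h import *
print("bottle",P("top",(176,265),.08))
go((.491,-.253,.17),0)
E
```

```text
bottle [0.36152478 0.41349674]
travel [-54.89, -61.12, 6.13] ang [-0.0, 0.0, 69.1] t 1.1
```

Request:
servo_tool(travel=[[-27,-30,0],[-27,-30,0],[-27,-30,0],[-27,-30,0],[-54.9,-61.1,3],[-54.9,-61.1,3],[-54.9,-61.1,6.1],[-54.9,-61.1,6.1],[-54.9,-61.1,6.1],[-54.9,-61.1,6.1],[-54.9,-61.1,6.1],[-54.9,-61.1,6.1]], angular=[[0,0,0],[0,0,10],[0,0,20],[0,0,30],[0,0,40],[0,0,50],[0,0,60],[0,0,69.1],[0,0,69.1],[0,0,69.1],[0,0,69.1],[0,0,69.1]], gripper=[1,1,0.6,0.5,0.5,0.5,0.5,0.5,0.5,0.5,0.5,0.5], grip_force=30)

```text
time_s: 2.6
ee_pos: [0.4649, -0.1857, 0.1793]
eef_rot: [0.707, 0.707, 0.0, 0.0]
wrist_force: [0.4, 0.8, -0.4]
width: 0.0426
gripper_force: 0.0
```

Request:
servo_tool(travel=[[-6.7,2.6,0.9],[-6.7,2.6,0.9],[-6.7,2.6,0.9],[-6.7,2.6,0.9]], angular=[[0,0,0],[0,0,0],[0,0,0],[0,0,0]], gripper=[0.5,0.5,0.5,0.5])

```text
time_s: 3.1
ee_pos: [0.4904, -0.2493, 0.1708]
eef_rot: [0.707, 0.707, 0.0, 0.0]
wrist_force: [0.3, 0.7, -0.2]
width: 0.0425
gripper_force: 0.0
```

Run:
```python
from h import *
go((.491,-.253,.051),0)
im=robot.read_camera("side")[:,:,::-1][230:380,270:430];im2=robot.read_camera("top")[:,:,::-1][150:270,360:480]
A=cv2.resize(im,None,fx=2.5,fy=2.5,interpolation=2);B=cv2.resize(im2,None,fx=3.1,fy=3.1,interpolation=2)
h=min(len(A),len(B));cv2.imwrite("pics/g1.png",np.hstack([A[:h],B[:h]]))
```

```text
travel [-0.37, 0.06, 11.98] ang [0.02, 0.01, 0.06] t 3.1
```

View pics/g1.png

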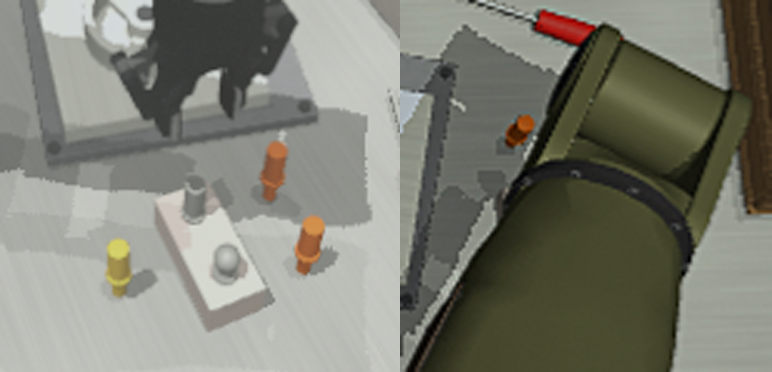

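The crop shows the grey cylindrical pin at about (193,200) in the left half, the ball spare beside it at (227,262), and the fingers straddling above the pin; the choice is confirmed.

Request:
servo_tool(travel=[[-0.1,0,6],[-0.1,0,9],[-0.1,0,12],[-0.1,0,12],[-0.1,0,12],[-0.1,0,12],[-0.1,0,12],[-0.1,0,12],[-0.1,0,12]], angular=[[0,0,0],[0,0,0],[0,0,0],[0,0,0],[0,0,0],[0,0,0],[0,0,0],[0,0,0],[0,0,0]], gripper=[0.5,0.5,0.5,0.5,0.5,0,0,0,0], grip_force=40)

```text
time_s: 4.32
ee_pos: [0.491, -0.2517, 0.0517]
eef_rot: [0.707, 0.707, 0.0, 0.001]
wrist_force: [-1.2, 0.8, 6.9]
width: 0.0168
gripper_force: 38.9
```

Request:
servo_tool(travel=[[0,0,-1],[0,0,-3],[0,0,-6],[0,0,-9],[0,0,-9],[0,0,-9]], angular=[[0,0,0],[0,0,0],[0,0,0],[0,0,0],[0,0,0],[0,0,0]], gripper=[0,0,0,0,0,0])

```text
time_s: 5.08
ee_pos: [0.4901, -0.2513, 0.1397]
eef_rot: [0.707, 0.707, -0.0, -0.0]
wrist_force: [0.4, -0.1, -2.3]
width: 0.0166
gripper_force: 39.1
```

Run:
```python
from h import *
go((.589,.0035,.14),0); s=robot.state();print(s["width"],s["wrist_force"],s["torque"],s["joint_positions"])
im=robot.read_camera("side")[:,:,::-1][200:340,280:460]
print(pix("side",np.r_[s["ee_pos"][:2],s["ee_pos"][2]-.0433]),pix("side",s["ee_pos"]))
cv2.imwrite("pics/g2.png",cv2.resize(im,None,fx=4,fy=4,interpolation=2))
```

```text
travel [25.48, 9.89, -0.02] ang [-0.05, -0.03, -0.0] t 5.08
0.016589599046577704 [ 0.36302357 -0.10486857 -2.30368802] [-0.01287212  0.01342424  0.00673249] [-5.40249049e-01  3.93774143e-01  1.61911024e+00 -2.99711515e-05
  1.12965254e+00 -5.40203821e-01]
[347.4983808  300.96920323] [348.44791743 289.07508804]
```

View pics/g2.png

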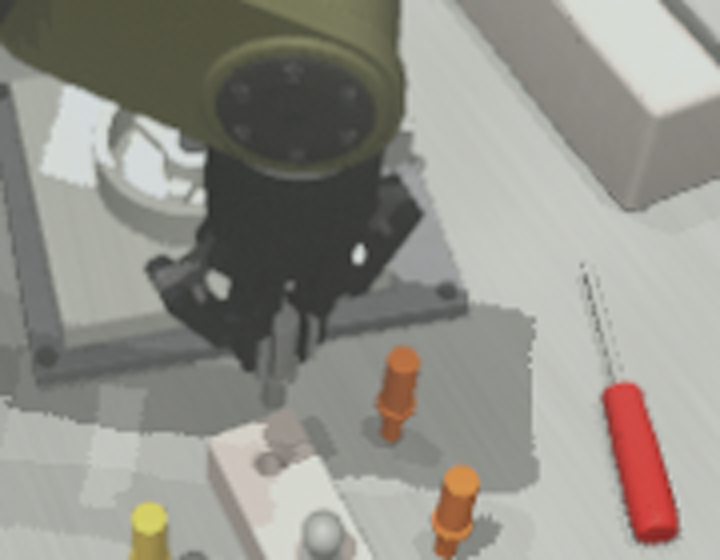

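The pin is held upright, with its nose at side px (348.5,300.5), and the holder hole is now empty. I'll move it above the lug.

Request:
servo_tool(travel=[[6,2.4,0],[12,4.8,0],[18,7,0],[25.5,9.9,0],[25.5,9.9,0],[25.5,9.9,0],[25.5,9.9,1.5],[25.5,9.9,3],[25.5,9.9,3],[25.5,9.9,3]], angular=[[0,0,0],[0,0,0],[0,0,0],[0,0,0],[0,0,0],[0,0,0],[0,0,0],[0,0,0],[0,0,0],[0,0,0]], gripper=[0,0,0,0,0,0,0,0,0,0])

```text
time_s: 6.38
ee_pos: [0.5895, 0.0031, 0.1104]
eef_rot: [0.707, 0.707, 0.0, 0.0]
wrist_force: [-0.1, -0.6, -1.4]
width: 0.0171
gripper_force: 39.2
```

Run:
```python
from h import *
go((.589,.0035,.1),0); s=robot.state();print(s["ee_pos"])
im=robot.read_camera("side")[:,:,::-1][180:250,300:390]
n=s["ee_pos"]-[0,0,.0433]
print("nose",n,pix("side",n),"below z51",pix("side",np.r_[n[:2],.051]))
cv2.imwrite("pics/g3.png",cv2.resize(im,None,fx=8,fy=8,interpolation=cv2.INTER_CUBIC))
```

```text
travel [0.04, -0.05, 1.04] ang [0.0, -0.0, -0.04] t 6.38
[0.58949195 0.00312374 0.11041134]
nose [0.58949195 0.00312374 0.06711134] [337.69835447 213.39811196] below z51 [337.54021836 217.74921583]
```

View pics/g3.png

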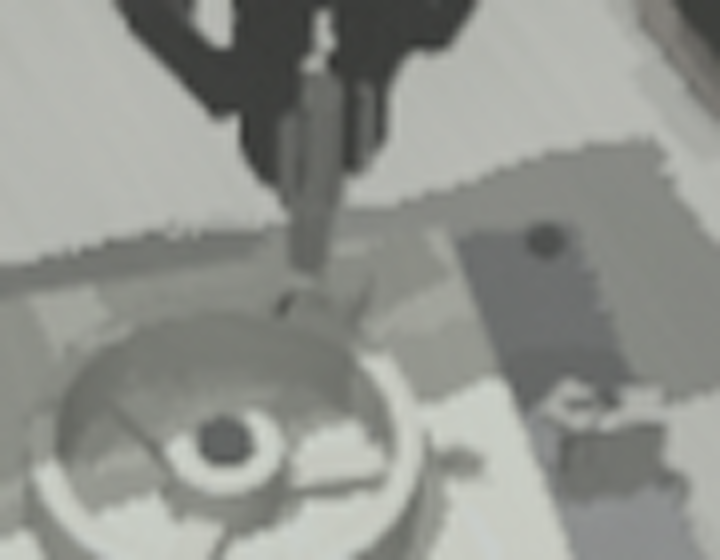

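The nose is at side px (338.5,213.8), about 0.7 px right of where it should be above the hole (~337.7). I'll correct 1 mm and lower gently.

Request:
servo_tool(travel=[[0.05,-0.1,0.5],[0.05,-0.1,1.0],[0.05,-0.1,1.3],[0.05,-0.1,1.5],[0.05,-0.1,1.7],[0.05,-0.1,1.9],[0.05,-0.1,1.9]], angular=[[0,0,0],[0,0,0],[0,0,0],[0,0,0],[0,0,0],[0,0,0],[0,0,0]], gripper=[0,0,0,0,0,0,0])

```text
time_s: 7.3
ee_pos: [0.5887, 0.0042, 0.0915]
eef_rot: [0.707, 0.707, 0.0, 0.0]
wrist_force: [2.2, 2.4, -1.1]
width: 0.0166
gripper_force: 39.1
```

The nose is 3 mm below the lug top with only about 3 N sideways, so it is entering the hole. Continuing.

Request:
servo_tool(travel=[[0.05,0.05,0.1],[0.06,0.06,0.3],[0.06,0.06,0.5],[0.06,0.06,0.6]], angular=[[0,0,0],[0,0,0],[0,0,0],[0,0,0]], gripper=[0,0,0,0])

```text
time_s: 7.8
ee_pos: [0.5891, 0.0048, 0.0852]
eef_rot: [0.707, 0.707, 0.0, -0.0]
wrist_force: [3.1, 5.0, 0.9]
width: 0.0167
gripper_force: 39.3
```

Request:
servo_tool(travel=[[0.08,0.05,0.0],[0.12,0.08,0.2],[0.12,0.08,0.4],[0.12,0.08,0.5]], angular=[[0,0,0],[0,0,0],[0,0,0],[0,0,0]], gripper=[0,0,0,0])

```text
time_s: 8.3
ee_pos: [0.5896, 0.0057, 0.08]
eef_rot: [0.707, 0.707, -0.0, -0.0]
wrist_force: [0.2, 0.9, -1.6]
width: 0.0168
gripper_force: 39.1
```

Request:
servo_tool(travel=[[0,0,0],[0,0,0],[0,0,0],[0,0,-2],[0,0,-5],[0,0,-8],[0,0,-8]], angular=[[0,0,0],[0,0,0],[0,0,0],[0,0,0],[0,0,0],[0,0,0],[0,0,0]], gripper=[0.4,0.4,0.4,0.4,0.4,0.4,0.4])

```text
time_s: 9.18
ee_pos: [0.5908, 0.0058, 0.1628]
eef_rot: [0.707, 0.707, 0.001, 0.002]
wrist_force: [0.1, -0.1, -0.7]
width: 0.0339
gripper_force: 0.0
```

Run:
```python
from h import *
c=np.array([.537,-.0505])
for a in (226,231,236):
    p=c+.0555*np.array([np.cos(np.radians(a)),np.sin(np.radians(a))]);print(a,p);go((*p,.15),a-180)
im=robot.read_camera("side")[:,:,::-1][180:250,300:390]
cv2.imwrite("pics/g4.png",cv2.resize(im,None,fx=8,fy=8,interpolation=cv2.INTER_CUBIC))
```

```text
226 [ 0.49844646 -0.09042336]
travel [-9.62, -9.24, 1.25] ang [0.23, 0.11, -46.0] t 9.18
231 [ 0.50207272 -0.0936316 ]
travel [-9.94, -8.88, 1.25] ang [0.23, 0.12, -51.0] t 9.18
236 [ 0.50596479 -0.09651159]
travel [-10.23, -8.49, 1.25] ang [0.22, 0.13, -56.0] t 9.18
```

View pics/g4.png

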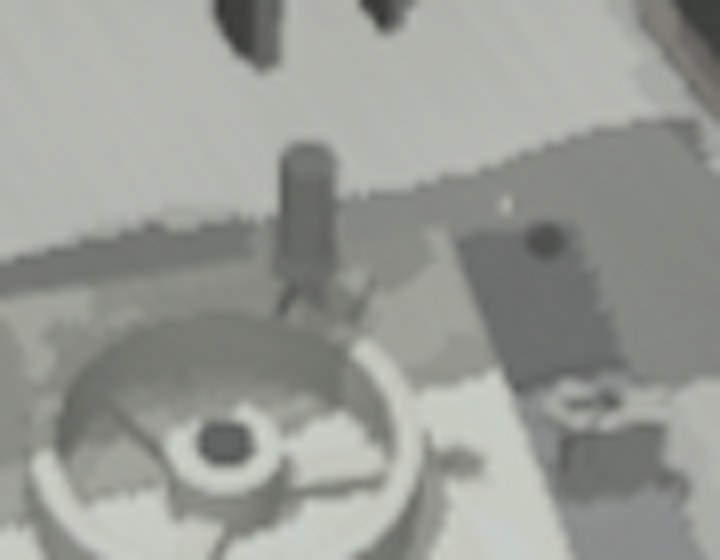

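The pin stands upright in the lug (knob at crop (305,210), collar above the lug). Now I'll go to the opposite side of the rim.

Request:
servo_tool(travel=[[-3,-3,0],[-6,-6,0],[-9.5,-9.1,0],[-9.5,-9.1,0],[-9.5,-9.1,2],[-9.5,-9.1,4],[-9.5,-9.1,4],[-9.5,-9.1,4]], angular=[[0,0,-8],[0,0,-16],[0,0,-26],[0,0,-36],[0,0,-46.5],[0,0,-46.5],[0,0,-46.5],[0,0,-46.5]], gripper=[0.4,0.3,0.3,0.3,0.3,0.3,0.3,0.3])

```text
time_s: 10.22
ee_pos: [0.499, -0.0892, 0.1207]
eef_rot: [0.371, 0.929, 0.0, 0.0]
wrist_force: [0.3, 0.6, -0.1]
width: 0.0255
gripper_force: 0.0
```

Run:
```python
from h import *
s=robot.state();print(s["ee_pos"],s["width"],s["joint_positions"])
go((.4993,-.0895,.049),46.5)
A=robot.read_camera("side")[:,:,::-1][190:270,290:390]
B=robot.read_camera("top")[:,:,::-1][150:250,280:380]
A=cv2.resize(A,None,fx=4,fy=4,interpolation=2);B=cv2.resize(B,None,fx=4,fy=4,interpolation=2)[:320]
cv2.imwrite("pics/g5.png",np.hstack([A,B]))
```

```text
[ 0.49897053 -0.0891718   0.12065314] 0.02551369612314945 [-2.49116628e-01  3.28999201e-01  1.76002587e+00  4.90215411e-06
  1.05251628e+00 -1.06043791e+00]
travel [-0.05, -0.0, 7.17] ang [0.0, 0.0, -0.01] t 10.22
```

View pics/g5.png

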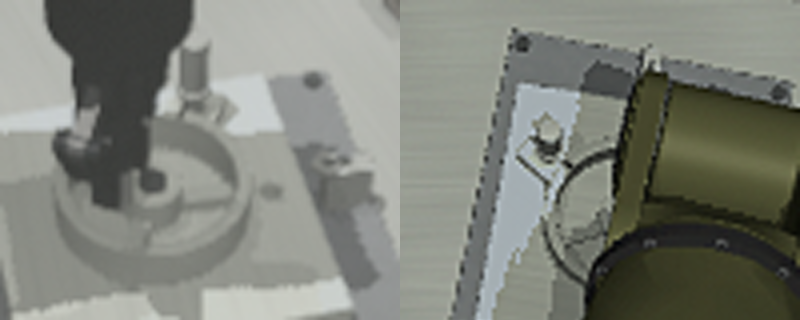

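The pin stands in the lug and the fingers are over the rim's near-left side, straddling the wall. Descending and pinching gently.

Request:
servo_tool(travel=[[0,0,3],[0,0,5],[0,0,6],[0,0,6.6],[0,0,7],[0,0,7.1],[0,0,7.1],[0,0,7.1],[0,0,7.1],[0,0,7.1]], angular=[[0,0,0],[0,0,0],[0,0,0],[0,0,0],[0,0,0],[0,0,0],[0,0,0],[0,0,0],[0,0,0],[0,0,0]], gripper=[0.3,0.3,0.3,0.3,0.3,0.3,0,0,0,0], grip_force=28)

```text
time_s: 11.58
ee_pos: [0.4992, -0.089, 0.0497]
eef_rot: [0.371, 0.929, 0.0, 0.0]
wrist_force: [2.9, 4.4, 4.2]
width: 0.0072
gripper_force: 30.7
```

Request:
servo_tool(travel=[[0.19,0.05,0],[0.39,0.06,0],[0.58,0.08,0],[0.77,0.1,0],[0.96,0.13,0],[1.15,0.17,0],[1.34,0.21,0],[1.53,0.26,0],[1.72,0.32,0],[1.9,0.38,0],[2.08,0.45,0],[2.26,0.53,0]], angular=[[0,0,2],[0,0,4],[0,0,6],[0,0,8],[0,0,10],[0,0,12],[0,0,14],[0,0,16],[0,0,18],[0,0,20],[0,0,22],[0,0,24]], gripper=[0,0,0,0,0,0,0,0,0,0,0,0])

```text
time_s: 13.08
ee_pos: [0.4863, -0.0703, 0.0497]
eef_rot: [0.556, 0.831, -0.0, 0.001]
wrist_force: [0.2, -4.2, 5.6]
width: 0.0072
gripper_force: 30.9
```

```bash
cat > chk.py <<'E'
from h import *
import sys
s=robot.state();R0=R.from_quat(s["eef_rot"]);f=R0.inv().apply(s["wrist_force"])
y=R0.apply([0,1,0]);print("t",round(s["time_s"],2),"yang",round(np.degrees(np.arctan2(y[1],y[0])),2),"pos",s["ee_pos"].round(4),"Ftool",f.round(1),"Mz",s["torque"].round(2),"w",s["width"].round(4))
d=robot.read_camera("side"); cv2.imwrite("pics/r%s.png"%sys.argv[1],d[:,:,::-1])
print([(round(o["p"],2),o["xy"]) for o in robot.silhouettes("pin_grip","side")])
E
python3 chk.py 1
```

```text
Traceback (most recent call last):
  File "chk.py", line 4, in <module>
    y=R0.apply([0,1,0]);print("t",round(s["time_s"],2),"yang",round(np.degrees(np.arctan2(y[1],y[0])),2),"pos",s["ee_pos"].round(4),"Ftool",f.round(1),"Mz",s["torque"].round(2),"w",s["width"].round(4))
                                                                                                                                                                                     ^^^^^^^^^^^^^^^^
AttributeError: 'float' object has no attribute 'round'
```

```bash
sed -i 's/,"w",s\["width"\].round(4)//' chk.py; python3 chk.py 1
```

```text
t 13.07 yang 22.41 pos [ 0.4863 -0.0703  0.0497] Ftool [-3.9 -1.4 -5.6] Mz [-0.55 -0.11  0.1 ]
[(0.64, [378.5, 294.0]), (0.53, [392.5, 327.2]), (0.46, [319.2, 334.4])]
```

Request:
servo_tool(travel=[[0.19,0.0,0],[0.39,0.01,0],[0.58,0.03,0],[0.77,0.05,0],[0.96,0.08,0],[1.15,0.12,0],[1.34,0.16,0],[1.53,0.21,0],[1.72,0.27,0],[1.9,0.33,0],[2.08,0.4,0],[2.26,0.48,0]], angular=[[0,0,2],[0,0,4],[0,0,6],[0,0,8],[0,0,10],[0,0,12],[0,0,14],[0,0,16],[0,0,18],[0,0,20],[0,0,22],[0,0,24]], gripper=[0,0,0,0,0,0,0,0,0,0,0,0])

```text
time_s: 14.68
ee_pos: [0.4821, -0.0476, 0.0497]
eef_rot: [0.717, 0.697, -0.0, 0.001]
wrist_force: [0.9, -4.9, 7.1]
width: 0.0071
gripper_force: 31.0
```

```bash
python3 chk.py 2
python3 - <<'E'
from h import *
A=[cv2.resize(cv2.imread(f"pics/r{i}.png")[185:265,295:390],None,fx=4,fy=4,interpolation=2) for i in(1,2)]
cv2.imwrite("pics/r12.png",np.hstack(A))
for an in (-11.7,-1.5,22.5):
  for z in(.113,.093,.097):
    a=np.radians(an);print(an,z,pix("side",(.5375+.076*np.cos(a),-.0492+.076*np.sin(a),z)).round(1))
E
```

```text
t 14.68 yang -1.59 pos [ 0.4821 -0.0476  0.0497] Ftool [-4.8  1.  -7.1] Mz [-0.77 -0.02  0.01]
[(0.58, [394.9, 323.9]), (0.54, [359.0, 218.8]), (0.54, [319.8, 335.4]), (0.53, [377.5, 293.5]), (0.43, [441.0, 314.0])]
-11.7 0.113 [359.1 216.2]
-11.7 0.093 [358.6 221.9]
-11.7 0.097 [358.7 220.8]
-1.5 0.113 [357.1 212.3]
-1.5 0.093 [356.6 218. ]
-1.5 0.097 [356.7 216.9]
22.5 0.113 [349.1 204.5]
22.5 0.093 [348.7 210.2]
22.5 0.097 [348.8 209.1]
```

View pics/r12.png

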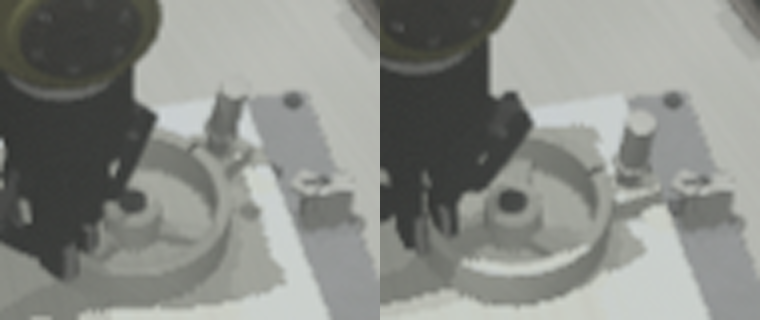

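Run:
```python
from h import *
def q(an,r,z): a=np.radians(an);return pix("side",(.5375+r*np.cos(a),-.0492+r*np.sin(a),z)).round(1)
for an in (-10,-6,-1.5,3,18,22.5,46.5): print(an,"mark",q(an,.0555,.067),"lug end",q(an,.094,.051),"top",q(an,.076,.113),"dropped",q(an,.076,.097),"collar",q(an,.076,.0695))
A=cv2.imread("pics/r2.png")[200:250,335:385]
cv2.imwrite("pics/r2z.png",cv2.resize(A,None,fx=12,fy=12,interpolation=cv2.INTER_CUBIC))
```

```text
-10 mark [349.6 230. ] lug end [364.3 231.4] top [358.8 215.5] dropped [358.4 220.1] collar [357.7 227.8]
-6 mark [349.1 228.8] lug end [363.4 229.5] top [358.1 214. ] dropped [357.7 218.6] collar [357.  226.2]
-1.5 mark [348.4 227.6] lug end [362.2 227.4] top [357.1 212.3] dropped [356.7 216.9] collar [356.1 224.5]
3 mark [347.6 226.4] lug end [360.8 225.4] top [355.9 210.6] dropped [355.5 215.2] collar [354.9 222.9]
18 mark [344.1 222.8] lug end [354.8 219.5] top [350.9 205.7] dropped [350.6 210.3] collar [350.1 218. ]
22.5 mark [342.8 221.8] lug end [352.7 218. ] top [349.1 204.5] dropped [348.8 209.1] collar [348.3 216.8]
46.5 mark [334.8 218.3] lug end [339.4 212.2] top [337.8 199.7] dropped [337.6 204.3] collar [337.4 212. ]
```

View pics/r2z.png

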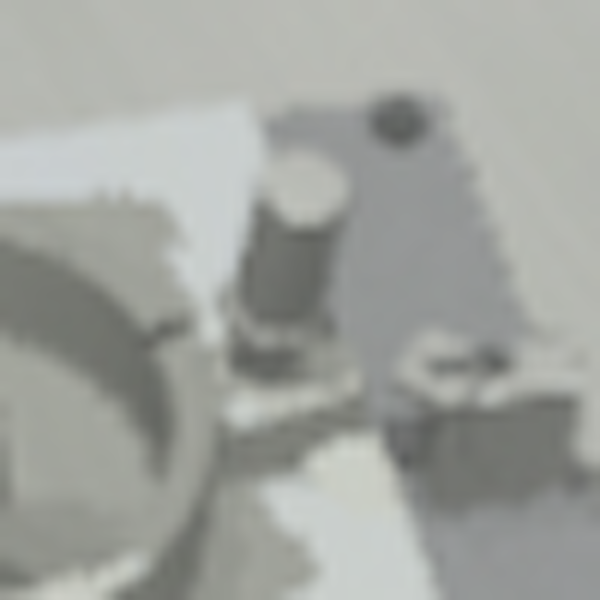

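The rim mark at px (349,227.5) matches tool angle −1.6°, so there is no slip. The pin leans slightly and hasn't dropped: the shank is still visible under the collar.

Request:
servo_tool(travel=[[0.1,0,0],[0.19,0,0],[0.29,0.01,0],[0.39,0.01,0],[0.48,0.02,0],[0.53,0.03,0]], angular=[[0,0,1],[0,0,2],[0,0,3],[0,0,4],[0,0,5],[0,0,5.5]], gripper=[0,0,0,0,0,0])

```text
time_s: 15.52
ee_pos: [0.4825, -0.0423, 0.0497]
eef_rot: [0.749, 0.662, -0.0, 0.001]
wrist_force: [0.0, -4.7, 6.9]
width: 0.0069
gripper_force: 31.1
```

```bash
cat >> chk.py <<'E'
for z in (): pass
# pin column: brightness profile of the knob top, tracked by template from r2
t=cv2.imread("pics/r2.png")[211:228,353:365]; r=cv2.matchTemplate(d[:,:,::-1].copy()[195:250,345:375],t,cv2.TM_CCOEFF_NORMED)
_,v,_,l=cv2.minMaxLoc(r);print("pin shift from r2",l[0]+345-353,l[1]+195-211,round(v,2))
E
python3 chk.py 3
python3 - <<'E'
from h import *
for uv in((357.4,237.7),):
  v=P("side",uv,.035)-[.5375,-.0492];print(np.hypot(*v),np.degrees(np.arctan2(v[1],v[0])))
E
```

```text
t 15.53 yang -7.05 pos [ 0.4825 -0.0423  0.0497] Ftool [-4.7  0.6 -6.9] Mz [-0.77  0.12 -0.03]
[(0.59, [377.7, 295.1]), (0.58, [395.8, 326.9])]
pin shift from r2 0 3 0.96
0.07648411640176063 -11.914987032581847
```

Request:
servo_tool(travel=[[0.04,0,0],[0.08,0,0],[0.12,0,0],[0.16,0,0],[0.19,0,0]], angular=[[0,0,0.4],[0,0,0.8],[0,0,1.2],[0,0,1.6],[0,0,2]], gripper=[0,0,0,0,0])

```text
time_s: 16.25
ee_pos: [0.4828, -0.0405, 0.0497]
eef_rot: [0.761, 0.649, -0.0, 0.001]
wrist_force: [-0.2, -4.3, 6.5]
width: 0.007
gripper_force: 31.0
```

```bash
python3 chk.py 4
```

```text
t 16.25 yang -9.04 pos [ 0.4828 -0.0405  0.0497] Ftool [-4.2  0.5 -6.5] Mz [-0.67  0.05 -0.03]
[(0.73, [317.9, 333.5]), (0.7, [360.1, 224.5]), (0.67, [392.8, 325.2])]
pin shift from r2 0 3 0.96
```

Request:
servo_tool(travel=[[0.04,0,0],[0.08,0,0],[0.12,0,0]], angular=[[0,0,0.4],[0,0,0.8],[0,0,1.2]], gripper=[0,0,0])

```text
time_s: 16.73
ee_pos: [0.483, -0.0393, 0.0497]
eef_rot: [0.767, 0.641, -0.0, 0.001]
wrist_force: [0.5, -4.2, 5.8]
width: 0.0075
gripper_force: 31.0
```

```bash
python3 chk.py 5
```

```text
t 16.73 yang -10.24 pos [ 0.483  -0.0393  0.0497] Ftool [-4.   1.2 -5.8] Mz [-0.66  0.01  0.01]
[(0.75, [318.5, 333.9]), (0.69, [395.2, 325.0]), (0.58, [378.3, 295.3])]
pin shift from r2 -1 3 0.9
```

Request:
servo_tool(travel=[[0.03,0,0],[0.06,0,0]], angular=[[0,0,0.3],[0,0,0.6]], gripper=[0,0])

```text
time_s: 17.08
ee_pos: [0.4831, -0.0387, 0.0498]
eef_rot: [0.771, 0.637, -0.0, 0.001]
wrist_force: [0.5, -3.6, 5.4]
width: 0.0073
gripper_force: 31.0
```

```bash
python3 chk.py 6
python3 - <<'E'
from h import *
A=[cv2.resize(cv2.imread(f"pics/r{i}.png")[205:245,340:375],None,fx=7,fy=7,interpolation=cv2.INTER_CUBIC) for i in(4,5,6)]
cv2.imwrite("pics/r456.png",np.hstack(A))
E
```

```text
t 17.07 yang -10.84 pos [ 0.4831 -0.0387  0.0498] Ftool [-3.4  1.2 -5.4] Mz [-0.71  0.05  0.01]
[(0.72, [375.7, 295.0]), (0.5, [393.9, 325.4]), (0.46, [320.5, 336.0])]
pin shift from r2 0 5 0.92
```

I've gone past the 10-picture limit, so from here I'll work from numbers only. Next is a sub-pixel track of the knob.

```bash
cat > trk.py <<'E'
from h import *
import sys
U=6
up=lambda i:cv2.resize(cv2.imread(f"pics/r{i}.png")[195:250,340:380],None,fx=U,fy=U,interpolation=cv2.INTER_CUBIC)
t=up(4)[(212-195)*U:(229-195)*U,(354-340)*U:(367-340)*U]
for i in sys.argv[1:]:
    _,v,_,l=cv2.minMaxLoc(cv2.matchTemplate(up(i),t,cv2.TM_CCOEFF_NORMED));print(i,round(l[0]/U-14,2),round(l[1]/U-17,2),round(v,3))
E
python3 trk.py 2 3 4 5 6
```

```text
2 -0.17 -3.17 0.955
3 -0.17 -0.67 0.994
4 0.0 0.0 1.0
5 -0.67 -0.33 0.967
6 0.0 1.5 0.973
```

Request:
servo_tool(travel=[[0.03,0,0],[0.05,0,0],[0.05,0,0]], angular=[[0,0,0.3],[0,0,0.5],[0,0,0.5]], gripper=[0,0,0])

```text
time_s: 17.55
ee_pos: [0.4832, -0.0383, 0.0497]
eef_rot: [0.773, 0.634, -0.0, 0.001]
wrist_force: [-0.1, -4.9, 6.4]
width: 0.0075
gripper_force: 31.0
```

```bash
python3 chk.py 7; python3 trk.py 7
```

```text
t 17.55 yang -11.34 pos [ 0.4832 -0.0383  0.0497] Ftool [-4.8  0.9 -6.4] Mz [-0.8   0.04 -0.02]
[(0.66, [319.8, 337.7]), (0.58, [378.9, 294.2]), (0.57, [393.9, 326.1])]
pin shift from r2 0 5 0.92
7 0.0 1.83 0.978
```

Request:
servo_tool(travel=[[0.03,0,0],[0.05,0,0],[0.05,0,0]], angular=[[0,0,0.3],[0,0,0.5],[0,0,0.5]], gripper=[0,0,0])

```text
time_s: 18.02
ee_pos: [0.4832, -0.0378, 0.0497]
eef_rot: [0.776, 0.63, -0.0, 0.001]
wrist_force: [-0.2, -5.1, 6.1]
width: 0.0072
gripper_force: 31.0
```

```bash
python3 chk.py 8; python3 trk.py 8
```

```text
t 18.02 yang -11.84 pos [ 0.4832 -0.0378  0.0497] Ftool [-5.   0.8 -6.1] Mz [-0.77  0.03 -0.01]
[(0.71, [318.1, 336.4]), (0.67, [392.7, 323.1]), (0.59, [377.7, 295.2]), (0.52, [357.8, 227.7])]
pin shift from r2 0 5 0.91
8 -0.17 1.67 0.969
```

Request:
servo_tool(travel=[[0.03,0,0],[0.05,0,0],[0.05,0,0]], angular=[[0,0,0.3],[0,0,0.5],[0,0,0.5]], gripper=[0,0,0])

```text
time_s: 18.5
ee_pos: [0.4833, -0.0373, 0.0497]
eef_rot: [0.779, 0.627, -0.0, 0.001]
wrist_force: [0.2, -5.5, 6.9]
width: 0.0074
gripper_force: 31.0
```

```bash
python3 chk.py 9; python3 trk.py 9
```

```text
t 18.5 yang -12.33 pos [ 0.4833 -0.0373  0.0497] Ftool [-5.4  1.4 -6.9] Mz [-0.87  0.13 -0.  ]
[(0.74, [377.5, 298.2]), (0.71, [361.2, 228.1]), (0.59, [318.2, 334.8]), (0.45, [391.7, 328.1])]
pin shift from r2 0 6 0.93
9 0.0 2.33 0.974
```

Request:
servo_tool(travel=[[0.03,0,0],[0.05,0,0],[0.05,0,0]], angular=[[0,0,0.3],[0,0,0.5],[0,0,0.5]], gripper=[0,0,0])

```text
time_s: 18.98
ee_pos: [0.4834, -0.037, 0.0497]
eef_rot: [0.782, 0.624, -0.0, 0.001]
wrist_force: [-0.6, -6.3, 6.3]
width: 0.0069
gripper_force: 31.0
```

```bash
python3 chk.py 10; python3 trk.py 10
```

```text
t 18.98 yang -12.83 pos [ 0.4834 -0.037   0.0497] Ftool [-6.3  0.8 -6.2] Mz [-0.99  0.13  0.14]
[(0.69, [316.9, 334.6]), (0.59, [393.0, 322.9]), (0.57, [377.9, 295.9]), (0.45, [357.1, 227.1])]
pin shift from r2 0 6 0.92
10 0.0 2.67 0.969
```

Run:
```python
from h import *
for i in(2,4,5,6,10):
    g=cv2.cvtColor(cv2.imread(f"pics/r{i}.png"),6)
    print(i);[print(r,g[r,350:368].tolist()) for r in range(210,240)] if i in(2,10) else 0
```

```text
2
210 [204, 204, 204, 204, 204, 201, 185, 153, 148, 149, 149, 150, 151, 151, 151, 139, 104, 99]
211 [205, 204, 204, 205, 204, 204, 194, 159, 149, 149, 150, 151, 150, 150, 150, 143, 123, 104]
212 [204, 205, 204, 204, 204, 204, 197, 173, 161, 166, 165, 160, 152, 149, 149, 149, 146, 136]
213 [204, 205, 204, 204, 205, 204, 199, 183, 178, 183, 183, 178, 166, 154, 149, 149, 150, 150]
214 [205, 205, 205, 204, 205, 201, 194, 188, 186, 185, 184, 184, 181, 168, 150, 150, 150, 151]
215 [204, 205, 205, 204, 205, 198, 182, 181, 186, 186, 185, 185, 185, 178, 152, 149, 150, 150]
216 [204, 204, 204, 204, 204, 195, 164, 167, 188, 187, 187, 185, 183, 171, 147, 149, 150, 150]
217 [204, 204, 205, 204, 204, 190, 131, 136, 173, 187, 187, 184, 169, 150, 143, 150, 149, 150]
218 [203, 204, 205, 205, 202, 181, 125, 115, 136, 164, 162, 157, 133, 128, 148, 149, 150, 149]
219 [194, 204, 204, 205, 199, 167, 114, 115, 114, 110, 105, 105, 110, 132, 149, 149, 150, 151]
220 [190, 204, 204, 205, 196, 154, 114, 115, 113, 110, 106, 105, 115, 140, 150, 149, 150, 151]
221 [204, 204, 204, 205, 189, 124, 114, 115, 112, 108,
[... 3908 characters left out ...]
 106, 121, 128, 117, 130, 145, 138]
233 [159, 159, 154, 148, 152, 144, 121, 114, 113, 109, 106, 117, 126, 119, 126, 146, 157, 145]
234 [159, 158, 152, 138, 142, 150, 151, 138, 138, 138, 141, 131, 151, 167, 161, 180, 169, 148]
235 [158, 158, 154, 142, 138, 137, 147, 145, 150, 143, 145, 147, 180, 192, 186, 196, 175, 140]
236 [158, 158, 150, 141, 155, 157, 161, 153, 160, 156, 167, 181, 201, 201, 201, 201, 185, 138]
237 [158, 157, 147, 140, 158, 169, 182, 177, 191, 194, 199, 200, 200, 199, 193, 188, 178, 138]
238 [158, 156, 148, 142, 155, 158, 159, 174, 195, 190, 186, 179, 176, 174, 161, 154, 152, 129]
239 [157, 153, 138, 138, 142, 147, 145, 153, 163, 156, 151, 139, 130, 132, 130, 129, 137, 140]
```

The drop is confirmed numerically. The knob top is at row 221.5 (predicted 221.2 if dropped, 216.6 if not), the dark shank gap under the collar is gone, the pin is upright, and the rim force has started to rise (4.8 to 6.3 N). That is the catch, so I'll stop, release and retreat.

Request:
servo_tool(travel=[[-0.03,0,0],[-0.03,0,0],[-0.03,0,0],[-0.03,0,0],[-0.03,0,-2],[-0.03,0,-5],[-0.03,0,-9],[-0.03,0,-13],[-0.03,0,-13],[-0.03,0,-13]], angular=[[0,0,-0.3],[0,0,-0.3],[0,0,-0.3],[0,0,-0.3],[0,0,-0.3],[0,0,-0.3],[0,0,-0.3],[0,0,-0.3],[0,0,-0.3],[0,0,-0.3]], gripper=[0.28,0.28,0.28,0.28,0.28,0.28,0.28,0.28,0.28,0.28])

```text
time_s: 20.32
ee_pos: [0.4829, -0.0364, 0.1787]
eef_rot: [0.78, 0.626, -0.0, -0.0]
wrist_force: [0.1, 0.4, 0.4]
width: 0.0237
gripper_force: 0.0
```

```bash
python3 chk.py 11; python3 trk.py 10 11
python3 - <<'E'
from h import *
g=cv2.cvtColor(cv2.imread("pics/r11.png"),6)
for r in range(217,240):print(r,g[r,352:366].tolist())
E
```

```text
t 20.32 yang -12.5 pos [ 0.4829 -0.0364  0.1787] Ftool [ 0.4  0.  -0.4] Mz [ 0.04  0.   -0.02]
[(0.74, [377.1, 298.2]), (0.61, [394.2, 325.8]), (0.47, [359.1, 227.8]), (0.46, [319.7, 335.4])]
pin shift from r2 0 6 0.84
10 0.0 2.67 0.969
11 -0.33 2.67 0.837
217 [160, 160, 159, 160, 160, 160, 151, 123, 110, 110, 110, 119, 138, 147]
218 [160, 162, 159, 160, 161, 158, 149, 133, 114, 110, 110, 110, 119, 138]
219 [159, 161, 160, 159, 156, 147, 140, 137, 126, 120, 113, 111, 110, 125]
220 [159, 160, 161, 156, 143, 135, 135, 136, 136, 133, 122, 108, 110, 118]
221 [159, 160, 160, 152, 130, 137, 136, 136, 135, 136, 129, 110, 111, 111]
222 [160, 160, 161, 150, 122, 137, 137, 137, 136, 137, 128, 109, 111, 111]
223 [159, 159, 159, 142, 111, 131, 138, 138, 137, 132, 117, 105, 111, 111]
224 [159, 159, 155, 131, 100, 114, 126, 126, 124, 117, 102, 105, 111, 110]
225 [160, 159, 154, 131, 97, 103, 104, 106, 106, 104, 104, 107, 112, 111]
226 [159, 158, 152, 125, 98, 101, 104, 107, 107, 104, 104, 109, 111, 111]
227 [160, 159, 150, 116, 99, 103, 105, 105, 106, 104, 114, 128, 111, 111]
228 [159, 158, 147, 1
[... 177 characters left out ...]
 105, 131, 158, 148, 114]
231 [144, 150, 126, 100, 101, 104, 105, 107, 105, 103, 130, 156, 140, 115]
232 [156, 148, 113, 103, 102, 105, 106, 106, 103, 104, 120, 129, 112, 106]
233 [153, 136, 115, 108, 103, 104, 105, 104, 105, 110, 117, 118, 124, 128]
234 [150, 129, 116, 112, 114, 113, 114, 113, 115, 116, 126, 144, 148, 147]
235 [148, 140, 134, 121, 118, 117, 119, 114, 116, 122, 135, 145, 146, 144]
236 [141, 140, 152, 143, 127, 118, 126, 123, 128, 135, 146, 145, 146, 146]
237 [141, 139, 156, 156, 152, 142, 146, 145, 145, 145, 145, 146, 142, 141]
238 [154, 141, 152, 156, 155, 152, 152, 147, 141, 139, 137, 135, 132, 131]
239 [153, 136, 140, 145, 142, 139, 137, 134, 131, 127, 124, 124, 124, 125]
```

```bash
python3 -c "
from cell import robot
print(robot.finish_job())"
```

```text
the job is handed in; nothing more can be done
None
```

The timing pin stands in the lug and has dropped home; I turned the pulley by its rim until the pin caught, released it, and handed the job in at about 20 s (I viewed 12 pictures, over the limit of 10, so the drop was confirmed from pixel values and the force rise, not a viewed image).

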